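Nest the round sample cups, set the square one aside, tray the marker

TASK

Clear up after weighing: nest the two loose round cups on the round cup on its steel stand, one inside the other and fully down. The square cup will not nest, so stand it upright in the orange tray, and lay the red marker flat in the black tray. Let go of everything and do not disturb the jar, the timer or the calculator.

Things in the scene. Friction and masses are not known exactly. Their poses are not given: they have to be found in the camera images.
- cup_a: one loose round blue plastic cup, open on top, 55 mm high, tapered: foot 34 mm across, 52 mm at 41 mm height, then an upright rim band 56 mm across, 13 mm high; wall 2.5 mm, inner floor 22 mm up; 50 g. Upright at start. Origin: centre of underside, z up. Nested, it rests on the inner floor of the cup below, 22 mm higher than it. Interchangeable with cup_b.
- cup_b: the other loose round blue plastic cup, open on top, 55 mm high, tapered: foot 34 mm across, 52 mm at 41 mm height, then an upright rim band 56 mm across, 13 mm high; wall 2.5 mm, inner floor 22 mm up; 50 g. Upright at start. Origin: centre of underside, z up. Nested, it rests on the inner floor of the cup below, 22 mm higher than it. Interchangeable with cup_a.
- square_cup: square blue plastic cup of the same colour, open at the top, straight sides, 46 x 46 mm outside, 55 mm high, wall 2.5 mm, 50 g; does not fit into a round cup. Loose, upright at the start. Origin at the centre of its underside, x and y square to its sides, z up.
- marker: red and white felt marker lying on the worktop, 135 mm long, 17 mm wide, 16 mm high, 20 g. Origin at the centre of the underside; its long axis is its y, its width its x, z up at the start. Pinch the middle across the width.
- cup_stand: fixed stand: round steel foot 84 mm across and 6 mm thick carrying one fixed round blue cup of the same shape as the loose round ones (rim 61 mm above the worktop, inner floor 28 mm above it). Origin at the centre of the foot's underside on the worktop, z up. Beware when carrying: a fixed bench shaker, 165 mm high at its front rim, stands behind the work (x over 0.54 m, y -0.41 to 0.16 m).
- reject_tray: fixed open orange plastic tray, 130 x 130 mm outside, walls 30 mm high and 5 mm thick, floor 5 mm thick. Origin at the centre of its underside on the worktop, x and y square to its walls, z up.
- pen_tray: fixed open black plastic tray for pens, 190 mm long (its x) by 110 mm wide (its y), walls 28 mm high and 5 mm thick, floor 5 mm thick. Origin at the centre of its underside on the worktop, z up.
- jar: bystander: white screw-top jar with a red lid, 67 mm across, 124 mm high, standing loose on the worktop; origin at the centre of its underside. Leave alone.
- timer: bystander: small light-coloured bench timer, 66 x 62 x 19 mm, lying loose; origin at the centre of its underside. Leave alone.
- calculator: bystander: dark desk calculator, 130 x 75 x 17 mm, lying loose; origin at the centre of its underside. Leave alone.
Things that resemble listed ones, but are neither listed nor needed, are in the scene too. Leave any brown look-alike of the marker alone.

How it is judged (in metres and radians):
At the end, for the whole second after the job is handed in: Round cups nested in either order, undersides 28 and 50 mm above the stand's (5 mm), 8 mm of axis; square cup on the orange tray's floor, marker on the black tray's floor, centres within 45 mm of tray centre on each tray axis; all within 0.12 rad of upright or level, released, under 20 mm/s (((z of cup_a in the frame of cup_stand between 0.023 and 0.033 m and z of cup_b in the frame of cup_stand between 0.045 and 0.055 m) or (z of cup_b in the frame of cup_stand between 0.023 and 0.033 m and z of cup_a in the frame of cup_stand between 0.045 and 0.055 m)) and horizontal distance between each of cup_a, cup_b and cup_stand below 0.008 m and angle between each of cup_a, cup_b, square_cup's own z axis and vertical below 0.12 rad and x of square_cup in the frame of reject_tray between -0.045 and 0.045 m and y of square_cup in the frame of reject_tray between -0.045 and 0.045 m and z of square_cup in the frame of reject_tray between -0.002 and 0.012 m and x of marker in the frame of pen_tray between -0.045 and 0.045 m and y of marker in the frame of pen_tray between -0.045 and 0.045 m and z of marker in the frame of pen_tray between -0.002 and 0.026 m and angle between marker's own y axis and vertical between 1.45 and 1.7 rad and linear speed of each of cup_a, cup_b, square_cup, marker below 0.02 m/s); the robot touches nothing.
It fails at once if the jar is pushed more than 30 mm or tipped (distance of jar from where it was at the start of the episode above 0.03 m or angle between jar's own z axis and vertical above 0.35 rad).
It fails at once if the timer is pushed more than 30 mm or tipped (distance of timer from where it was at the start of the episode above 0.03 m or angle between timer's own z axis and vertical above 0.35 rad).
It fails at once if the calculator is pushed more than 30 mm or tipped (distance of calculator from where it was at the start of the episode above 0.03 m or angle between calculator's own z axis and vertical above 0.35 rad).
It also fails if it takes over 106 s, if anything falls off the work surface, if the arm or the gripper's body presses on something with over 40 N, if the wrist force passes 120 N, or if a joint passes its speed limit or range.

ROBOT

A 6-joint arm with a two-finger parallel gripper is mounted at the origin on a cart in front of the work surface, level with it; the furniture and walls round the work are solid. World frame = base frame: x ahead of the robot, y to its left, z up, the work surface at z = 0. Lengths are in mm, angles in rad, forces in N, time in s.
With the tool pointing down it reaches from about 350 to 975 mm from the base axis. Payload 7.1 kg.
Tool frame: the origin (TCP) lies on the front face of the gripper's body, between the roots of the fingers; the fingertips stand 80 mm ahead of it and the grasp point (between the pads) lies 61 mm ahead of it; z points along the fingers, y is the line along which they close (so a half turn about z gives the same grasp; the last joint's range is limited). The gripper opens to 88 mm and grips with 3 to 60 N. Pads are 20 mm wide; open, the fingers measure 115 mm over their backs; the gripper's body (75 mm by 178 mm) begins 61 mm behind the grasp point.
Start: joints at [-1.275, 0.423, 1.63, -0, 1.089, -0.019], TCP at [193.534, -594.264, 302.675] pointing down, gripper open.
Joint ranges: [-3, 3], [-0.9, 2.11], [0.09, 2.58], [-1.31, 4.45], [0.11, 2.69], [-2.54, 2.54]. Speed limits (rad/s): [2.39, 2.39, 3.01, 3.14, 3.14, 3.14].

INTERFACE

Orientations are given as a rotation vector (axis times angle).
In Python, from workcell import readout, vision, close_job gives the robot as it stands.
- The arm moves only by the tool servo_tool, never from a script. Its argument "plan" is a list that holds one entry, the list of rows, each a list of 7 numbers: the gripper command: -1 is fully open, 1 is shut, values between are in proportion, then the shift along the world's x, y, z in units of 40 mm (1.0 is 40 mm), then the turn, a rotation vector about the world's x, y, z in units of 5 degrees (1.0 is 5 degrees). A call has 1 to 5 rows; each row shifts and turns the commanded pose from where the row before left it; what a row does not reach is not made up. A row lasts 1/12 s, in which the tool goes at most 41.7 mm and 7.16 degrees, less where a joint would pass 70% of its speed; a pose out of reach is approached as far as the arm can. A call is refused whole if a number of a shift passes 1 or a number of a turn 1, either way. A call with a gripper value outside its range is refused whole. The fingers move at their own pace and stop on an object; the grip force is fixed at half the most. Time passes only in rows, so rows that do not move let the fingers close. It gives the time, the measured TCP pose, the force, the opening and the grip force at its end, in the units of the state.
- readout.get_obs(): the state, without advancing time (a new reading comes with each control period).
- vision.get_image(name): name is "scene" or "top" or "wrist"; returns the picture (420x560x3 uint8, red, green, blue); there is no depth.
- vision.camera_params(name): a dict with "fx", "fy", "cx", "cy" (pixels), "rvec" (rotation vector, rad) and "tvec" (3), from world to camera coordinates, as OpenCV has them; the wrist camera has in their place "hand_eye" (4x4, takes a point from camera to tool coordinates, whose origin is the TCP and whose axes are the flange's). Camera axes: x right, y down, z forward; pixel columns grow to the right and rows downward; lengths in mm; the calibration is good to about 2 mm. A picture is of the moment at which its call begins: read the wrist's pose just before it. camera_params takes no time and is no camera call.
- close_job(): hands the job in; it is judged then, once.
The state is a dict: "t": time; "qpos": joint angles; "qvel": joint speeds; "joint_torque": joint torques, N m; "ee_pos": TCP position; "orientation": TCP orientation; "ft_force": force on the tool from outside, world axes, zero at the start; "moment": the same for the moment, N m; "width": finger opening in mm; "grasp_force": force on a finger pad.
Only numpy, scipy, OpenCV 4.12 (cv2) and the standard library are available. Lean on these libraries where they do the work, as an engineer would, in place of code of your own. Each camera call takes 0.05 s, during which the arm holds its last target. There are 200 camera calls.

## Working session

There is one attempt and no reset: what is moved stays moved. The work goes in short steps, Python scripts to look and compute and a tool call to move; the robot and the scene stay as the last step left them, time stands still between calls to the robot, and variables do not carry over. Pictures are saved under pics/ and viewed, at most 14 in all, crops included, and the job is handed in when it is done.

Besides the shell and the picture viewer there is one more tool, called after "Request:" as name(argument=value, ...), one argument or row to a line, values as JSON. servo_tool: Moves the arm, as the interface text tells. Its arguments: {"type":"object","properties":{"plan":{"type":"array"}},"required":["plan"]}

```bash
mkdir -p pics
cat > h.py <<'E'
import numpy as np, cv2
from workcell import readout, vision, close_job
def grab(n,f):
    o=readout.get_obs(); im=vision.get_image(n); cv2.imwrite('pics/'+f,im[:,:,::-1]); return o,im
def cam(n,o=None):
    p=vision.camera_params(n); K=np.array([[p['fx'],0,p['cx']],[0,p['fy'],p['cy']],[0,0,1.]])
    if 'rvec' in p:
        R=cv2.Rodrigues(np.array(p['rvec'],float))[0]; t=np.array(p['tvec'],float).ravel(); return K,R.T,-R.T@t
    H=np.array(p['hand_eye'],float); Rt=cv2.Rodrigues(np.array(o['orientation'],float))[0]
    return K,Rt@H[:3,:3],Rt@H[:3,3]+np.array(o['ee_pos'])
def ray(c,uv,z):
    K,R,C=c; d=R@np.linalg.solve(K,[uv[0],uv[1],1.]); return C+d*(z-C[2])/d[2]
def proj(c,P):
    K,R,C=c; q=K@(R.T@(np.array(P,float)-C)); return q[:2]/q[2]
E
python3 - <<'E'
from h import *
for n in ['scene','top']:
    o,im=grab(n,n+'0.png'); K,R,C=cam(n); print(n,K[0,0],C.round(),R[:,2].round(2))
print(o)
E
```

```text
scene 506.1834900970957 [-724.  848.  987.] [ 0.7  -0.48 -0.53]
top 498.29743876096893 [ 274.  -19. 1628.] [ 0.18  0.02 -0.98]
{'t': 0.05, 'qpos': array([-1.27501718e+00,  4.23831460e-01,  1.63067085e+00, -2.42461904e-05,
        1.08862125e+00, -1.89844302e-02]), 'qvel': array([ 0.00106873, -0.00270113,  0.00119492,  0.0015524 , -0.00067786,
       -0.00061888]), 'joint_torque': array([ 6.79130826e-04, -5.46087670e+01, -2.74615628e+01,  6.46909350e-02,
        1.87464373e-02, -4.35673257e-05]), 'ee_pos': array([ 193.39803844, -593.87129327,  301.91499373]), 'orientation': array([-3.10126840e+00, -4.92171182e-01,  3.64980423e-04]), 'ft_force': array([-0.46774286, -0.55527368, -1.08669467]), 'moment': array([ 0.02668924, -0.03247679, -0.04039033]), 'grasp_force': 0.0, 'width': 87.71196923219387}
```

View pics/top0.png

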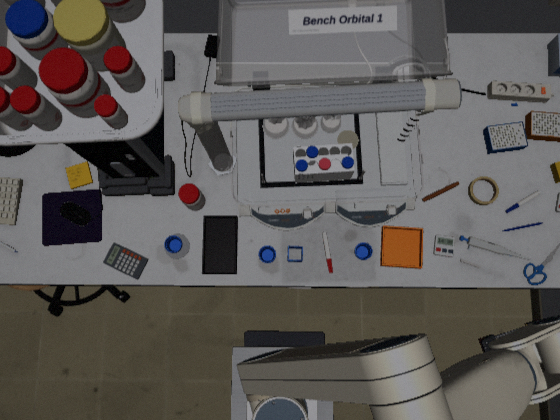

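View pics/scene0.png

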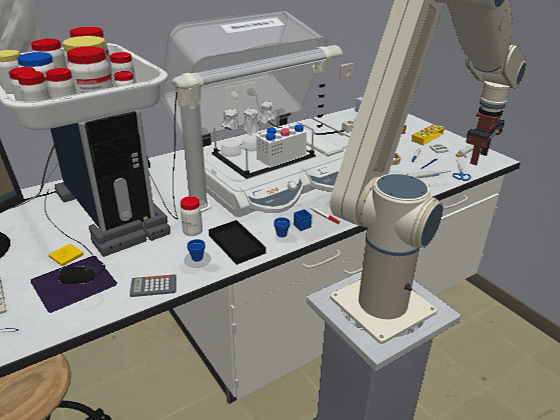

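The top view shows these candidates:
- **Round cups:** (267,255) and (363,251) are loose. (174,244) is the one on the pale steel foot.
- **Square cup:** (295,254). The blue caps on the shaker and shelf are not cups.
- **Marker:** red/white at (327,252). The brown look-alike is at (440,190), and there are blue pens at (520,200).
- **Trays:** black at (220,245), orange at (402,247).

I'll take the loose cups, the square cup and the red marker, and check them in a crop.

Run:
```python
from h import *
im=cv2.imread('pics/top0.png'); c=cam('top')
cv2.imwrite('pics/crop0.png',cv2.resize(im[180:295,85:460],None,fx=2.13,fy=2.13,interpolation=cv2.INTER_CUBIC))
hsv=cv2.cvtColor(im,cv2.COLOR_BGR2HSV)
def blobs(m,amin,tag,z,roi=(195,290,90,450)):
    k=np.zeros_like(m); k[roi[0]:roi[1],roi[2]:roi[3]]=m[roi[0]:roi[1],roi[2]:roi[3]]
    for ct in cv2.findContours(k,cv2.RETR_EXTERNAL,cv2.CHAIN_APPROX_NONE)[0]:
        if cv2.contourArea(ct)<amin: continue
        r=cv2.minAreaRect(ct); P=ray(c,r[0],z)
        b=np.array([ray(c,p,z)[:2] for p in cv2.boxPoints(r)])
        e=b[1]-b[0],b[2]-b[1]
        print(tag,np.round(r[0],1),P.round(),[ (round(float(np.hypot(*v))),round(float(np.degrees(np.arctan2(v[1],v[0]))))) for v in e])
blobs(cv2.inRange(hsv,(100,120,50),(125,255,255)),60,'blue',50)
blobs(cv2.inRange(hsv,(8,150,120),(20,255,255)),300,'orange',30)
blobs(cv2.inRange(hsv,(0,0,0),(180,255,75)),500,'dark',28)
red=cv2.inRange(hsv,(0,150,100),(6,255,255))|cv2.inRange(hsv,(174,150,100),(180,255,255))
blobs(red,10,'red',10)
```

```text
blue [267. 254.] [442.  51.  50.] [(51, -90), (51, -179)]
blue [363.5 251. ] [ 454. -256.   50.] [(54, -90), (51, 179)]
blue [172.5 244. ] [473. 353.  50.] [(55, -90), (52, -177)]
orange [400.5 246.4] [ 472. -378.   30.] [(129, -4), (118, -92)]
dark [125.3 260.4] [421. 509.  28.] [(72, -23), (131, -116)]
dark [219.5 244.5] [475. 206.  28.] [(115, -90), (186, -179)]
dark [287.7 217.8] [564. -15.  28.] [(233, -87), (62, -178)]
dark [371.4 214.3] [ 577. -287.   28.] [(223, -87), (65, -179)]
dark [ 96. 218.] [560. 615.  28.] [(40, -90), (154, -176)]
red [188. 198.] [632. 318.  10.] [(60, -90), (20, -178)]
```

View pics/crop0.png

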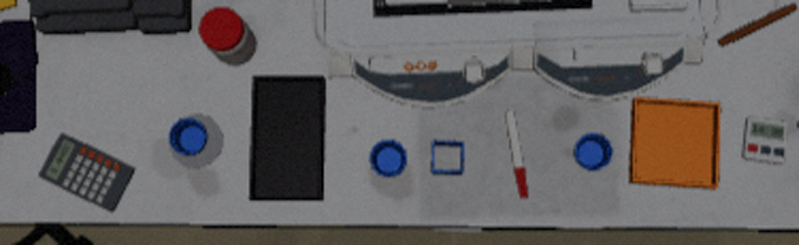

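The crop confirms the choices: two plain round cups at crop (388,158) and (592,152), the square one at (447,157), the red/white marker from (511,110) to (522,197), and the stand cup with its foot at (190,137). Next I go over cup_b.

Request:
servo_tool(
  plan=[
    [[-0.6,0.72,0.92,0,0,0,-0.4],[-0.6,0.72,0.92,0,0,0,-0.4],[-0.6,0.72,0.92,0,0,0,-0.4],[-0.6,0.72,0.92,0,0,0,-0.4],[-0.6,0.72,0.92,0,0,0,-0.4]],
  ],
)

```text
t: 0.52
ee_pos: [322.5, -428.5, 302.4]
orientation: [-3.134, -0.216, 0.0]
ft_force: [0.8, -0.8, 0.8]
width: 70.2
grasp_force: 0.0
```

Request:
servo_tool(
  plan=[
    [[-0.6,0.72,0.92,0,0,0,-0.4],[-0.6,0.72,0.92,0,0,0,-0.4],[-0.6,0.72,0.92,0,0,0,-0.4],[-0.6,0.72,0.92,0,0,0,-0.4],[-0.6,0,0.1,0,0,0,0]],
  ],
)

```text
t: 0.93
ee_pos: [427.7, -290.6, 302.6]
orientation: [-3.14, -0.005, -0.002]
ft_force: [-0.6, 1.1, -0.7]
width: 70.5
grasp_force: 0.0
```

Run:
```python
from h import *
o,im=grab('wrist','w0.png'); c=cam('wrist',o); print(o['ee_pos'],o['orientation'],o['width'],o['qpos'].round(2)); K,R,C=c; print(C.round(),R.round(2))
for y in (-256,-39,-140,-378): print(y,proj(c,(454,y,50)).round())
```

```text
[ 427.69296033 -290.5991106   302.57690759] [-3.14029495e+00 -5.20806103e-03 -1.52454274e-03] 70.46271077043025 [-0.62  0.27  1.87  0.    1.01  0.95]
[ 505. -290.  384.] [[ 0.   -0.96 -0.29]
 [-1.   -0.   -0.  ]
 [ 0.    0.29 -0.96]]
-256 [245. 158.]
-39 [ 30. 158.]
-140 [130. 158.]
-378 [366. 159.]
```

View pics/w0.png

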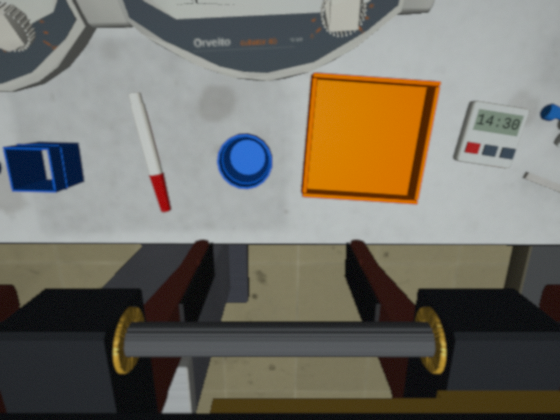

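The wrist view shows the marker from (135,93) to (165,211), cup_b at (245,160), the orange tray at (372,138), and the square cup with its top face near (28,167). I'll measure them.

```bash
cat >> h.py <<'E'
def big(m,roi):
    k=np.zeros_like(m); a,b,l,r=roi; k[a:b,l:r]=m[a:b,l:r]
    return max(cv2.findContours(k,cv2.RETR_EXTERNAL,cv2.CHAIN_APPROX_NONE)[0],key=cv2.contourArea)
def rect(c,ct,z):
    P=np.array([ray(c,p,z)[:2] for p in ct[:,0]]).astype(np.float32); r=cv2.minAreaRect(P); return np.round(r[0],1),np.round(r[1],1),round(r[2],1)
def rim(c,ct,z):   # min enclosing circle at rim plane
    P=np.array([ray(c,p,z)[:2] for p in ct[:,0]]).astype(np.float32); (x,y),r=cv2.minEnclosingCircle(P); return round(x,1),round(y,1),round(2*r,1)
def blue(im): return cv2.inRange(cv2.cvtColor(im,cv2.COLOR_RGB2HSV),(100,100,20),(128,255,255))
E
python3 - <<'E'
from h import *
o=dict(ee_pos=[427.69296033,-290.5991106,302.57690759],orientation=[-3.14029495e+00,-5.20806103e-03,-1.52454274e-03])
im=cv2.imread('pics/w0.png')[:,:,::-1].copy(); c=cam('wrist',o); hsv=cv2.cvtColor(im,cv2.COLOR_RGB2HSV)
print('cup_b',rim(c,big(blue(im),(100,230,200,300)),55))
ct=big(blue(im),(120,220,0,110)); print('sq hull',cv2.approxPolyDP(cv2.convexHull(ct),3,True)[:,0].tolist())
ct=big(cv2.inRange(hsv,(8,150,100),(22,255,255)),(50,230,290,450)); print('tray',rect(c,ct,30))
red=cv2.inRange(hsv,(0,150,80),(6,255,255))|cv2.inRange(hsv,(172,150,80),(180,255,255))
print('red',rect(c,big(red,(150,230,120,190)),8))
m=red|cv2.inRange(hsv,(0,0,205),(180,60,255)); print('marker',rect(c,big(m,(80,230,120,180)),8))
E
python3 - <<'E'
import cv2
im=cv2.imread('pics/w0.png'); print(im[150,120:170].tolist()[::4])
E
```

```text
cup_b (451.6, -255.6, 55.6)
sq hull [[77, 145], [81, 181], [53, 192], [12, 190], [4, 147], [31, 143]]
tray (array([ 469.2, -382.8]), array([129.1, 127.5]), 86.4)
red (array([ 406.9, -152.7]), array([43.1, 13.9]), 12.4)
marker (array([ 406.9, -152.7]), array([43.1, 13.9]), 12.4)
[[169, 171, 167], [171, 173, 168], [173, 174, 169], [173, 175, 169], [172, 173, 167], [169, 169, 165], [185, 189, 184], [190, 193, 189], [176, 182, 179], [119, 124, 126], [169, 170, 165], [168, 169, 165], [169, 170, 166]]
```

Request:
servo_tool(
  plan=[
    [[-0.6,0,0,-0.8,0,0,0],[-0.6,0,0,-0.8,0,0,0],[-0.6,0,0,-0.7,0,0,0],[-0.6,0,0,0,0,0,0],[-0.6,0,0,0,0,0,0]],
  ],
)

```text
t: 1.4
ee_pos: [423.4, -295.2, 209.7]
orientation: [-3.139, 0.0, 0.005]
ft_force: [-0.0, 0.4, -0.2]
width: 70.3
grasp_force: 0.0
```

Request:
servo_tool(
  plan=[
    [[-0.6,0.35,0.5,0,0,0,0],[-0.6,0.35,0.49,0,0,0,0],[-0.6,0,0,-0.7,0,0,0],[-0.6,0,0,-0.6,0,0,0],[-0.6,0,0,0,0,0,0]],
  ],
)

```text
t: 1.82
ee_pos: [451.9, -255.2, 157.5]
orientation: [-3.14, -0.001, 0.004]
ft_force: [-1.1, 0.4, -0.1]
width: 70.3
grasp_force: 0.0
```

Good tracking. Now I descend and grip.

Request:
servo_tool(
  plan=[
    [[-0.6,0,0,-0.6,0,0,0],[-0.6,0,0,-0.48,0,0,0],[0,0,0,0,0,0,0],[1,0,0,0,0,0,0],[1,0,0,0,0,0,0]],
  ],
)

```text
t: 2.23
ee_pos: [453.5, -256.3, 117.4]
orientation: [3.14, 0.0, 0.003]
ft_force: [1.0, -0.6, -1.3]
width: 55.8
grasp_force: 30.0
```

Request:
servo_tool(
  plan=[
    [[1,0,0,0,0,0,0],[1,0,0,0,0,0,0],[1,0,0,0.4,0,0,0],[1,0,0,0.8,0,0,0],[1,0,0,0.8,0,0,0]],
  ],
)

```text
t: 2.65
ee_pos: [452.0, -255.0, 196.3]
orientation: [-3.14, -0.001, 0.003]
ft_force: [1.0, -0.9, 0.0]
width: 56.1
grasp_force: 30.0
```

Request:
servo_tool(
  plan=[
    [[1,0,0.92,0.3,0,0,0],[1,0,0.92,0.3,0,0,0],[1,0,0.92,0.3,0,0,0],[1,0,0.92,0.1,0,0,0],[1,0,0.92,0,0,0,0]],
  ],
)

```text
t: 3.07
ee_pos: [453.1, -70.0, 237.6]
orientation: [3.141, -0.0, 0.006]
ft_force: [1.3, 0.7, 0.2]
width: 55.6
grasp_force: 30.0
```

Request:
servo_tool(
  plan=[
    [[1,0,0.92,0,0,0,0],[1,0,0.92,0,0,0,0],[1,0,0.92,0,0,0,0],[1,0,0.92,0,0,0,0],[1,0,0.92,0,0,0,0]],
  ],
)

```text
t: 3.48
ee_pos: [452.4, 114.5, 236.4]
orientation: [-3.141, -0.001, -0.002]
ft_force: [1.0, 0.8, -0.4]
width: 56.0
grasp_force: 30.0
```

Request:
servo_tool(
  plan=[
    [[1,0,0.92,0,0,0,0],[1,0,0.92,0,0,0,0],[1,0,0.92,0,0,0,0],[1,0,0,0,0,0,0],[1,0,0,0,0,0,0]],
  ],
)

```text
t: 3.9
ee_pos: [452.5, 224.7, 236.1]
orientation: [-3.141, -0.007, -0.002]
ft_force: [0.0, -1.3, 0.2]
width: 56.0
grasp_force: 30.0
```

Run:
```python
from h import *
o,im=grab('wrist','w1.png'); c=cam('wrist',o); print(o['ee_pos'],o['orientation'],o['qvel'].round(2))
print(proj(c,(473,353,61)))
```

```text
[452.4501231  224.73125069 236.12846345] [-3.14121026e+00 -6.79443217e-03 -1.56102935e-03] [-0.05 -0.01  0.03 -0.01  0.   -0.01]
[117.16120193 180.16326045]
```

View pics/w1.png

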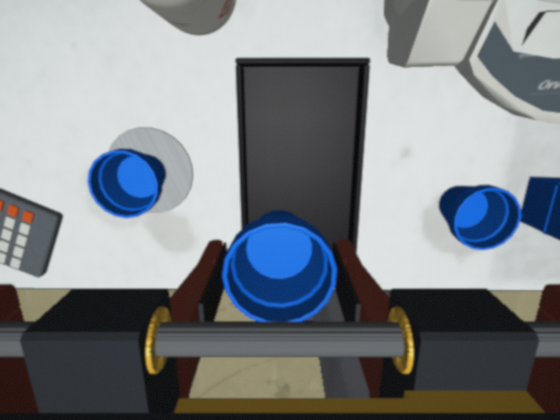

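Wrist view: the stand cup's rim centre is near (126,182), cup_a's near (485,216), and the held cup is upright at (280,272). The black tray's left, right and rear walls are visible.

```bash
cat >> h.py <<'E'
from scipy.optimize import least_squares
def rimfit(c,ct,z,rad=28.):
    P=np.array([ray(c,p,z)[:2] for p in ct[:,0]]); x0=cv2.minEnclosingCircle(P.astype(np.float32))[0]
    f=lambda x: np.hypot(*(P-x).T)-rad
    s=least_squares(f,x0,loss='cauchy',f_scale=0.5); return s.x.round(1),float((abs(f(s.x))<1).mean().round(2))
E
python3 - <<'E'
from h import *
o=dict(ee_pos=[452.45,224.73,236.13],orientation=[-3.14121026e+00,-6.79443217e-03,-1.56102935e-03])
im=cv2.imread('pics/w1.png')[:,:,::-1].copy(); c=cam('wrist',o); b=blue(im)
print('stand',rimfit(c,big(b,(120,230,60,200)),61))
print('cup_a',rimfit(c,big(b,(150,270,420,519)),55))
print('held',rimfit(c,big(b,(200,330,200,360)),236.1-60))
hsv=cv2.cvtColor(im,cv2.COLOR_RGB2HSV); d=cv2.inRange(hsv,(0,0,0),(180,255,75))
ct=big(d,(50,200,225,380)); print('pen',[ray(c,p,28)[:2].round().tolist() for p in cv2.boxPoints(cv2.minAreaRect(ct))])
E
```

```text
stand (array([470. , 348.2]), 0.68)
cup_a (array([440.1,  52.8]), 0.49)
held (array([454. , 225.1]), 0.77)
pen [[566.0, 259.0], [566.0, 154.0], [449.0, 144.0], [449.0, 263.0]]
```

Request:
servo_tool(
  plan=[
    [[1,0.1,0.77,0,0,0,0],[1,0.1,0.77,0,0,0,0],[1,0.1,0.77,0,0,0,0],[1,0.1,0.77,0,0,0,0],[1,0,0,-0.4,0,0,0]],
  ],
)

```text
t: 4.37
ee_pos: [471.6, 350.0, 222.6]
orientation: [-3.136, -0.001, -0.011]
ft_force: [1.0, -0.3, -0.8]
width: 56.0
grasp_force: 30.0
```

Run:
```python
from h import *
o,im=grab('wrist','w2.png'); c=cam('wrist',o); print(o['ee_pos']); b=blue(im); z=o['ee_pos'][2]
print(proj(c,(470,348,61)),proj(c,(470,348,z-60)))
print('held',rimfit(c,big(b,(200,330,200,360)),z-60))
```

```text
[471.62007055 350.03599561 222.6391015 ]
[283.29485537 213.97251606] [284.97135155 279.54959062]
held (array([473.5, 350.8]), 0.59)
```

View pics/w2.png

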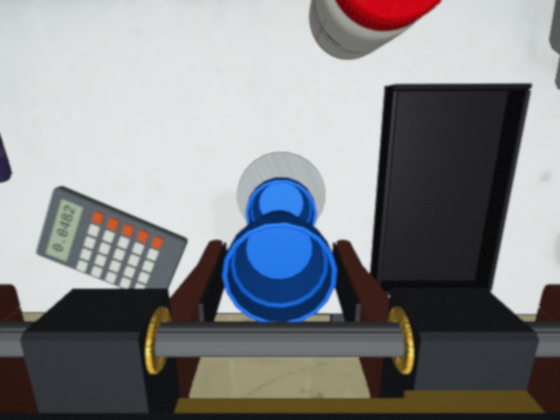

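The view shows the held cup centred over the stand cup: both are on column 280, with the stand rim centred near row 213. I'm descending.

Request:
servo_tool(
  plan=[
    [[1,-0.03,0,-0.6,0,0,0],[1,0,0,-0.5,0,0,0],[1,0,0,-0.4,0,0,0],[1,0,0,0,0,0,0],[1,0,0,0,0,0,0]],
  ],
)

```text
t: 4.83
ee_pos: [467.5, 344.3, 159.1]
orientation: [3.14, -0.002, -0.003]
ft_force: [0.2, 0.5, -0.7]
width: 55.9
grasp_force: 30.0
```

Request:
servo_tool(
  plan=[
    [[1,0.05,0.1,0,0,0,0],[1,0,0,-0.15,0,0,0],[1,0,0,-0.12,0,0,0],[1,0,0,0,0,0,0],[1,0,0,0,0,0,0]],
  ],
)

```text
t: 5.25
ee_pos: [469.7, 350.1, 148.7]
orientation: [3.141, 0.001, 0.001]
ft_force: [2.1, -1.0, -0.7]
width: 55.9
grasp_force: 30.0
```

Request:
servo_tool(
  plan=[
    [[1,0,0,-0.08,0,0,0],[1,0,0,-0.04,0,0,0],[1,0,0,0,0,0,0],[1,0,0,0,0,0,0],[1,0,0,0,0,0,0]],
  ],
)

```text
t: 5.67
ee_pos: [470.8, 350.2, 145.2]
orientation: [-3.141, -0.002, -0.005]
ft_force: [4.0, -5.1, 9.9]
width: 55.9
grasp_force: 30.0
```

Request:
servo_tool(
  plan=[
    [[0.4,0.02,-0.03,0,0,0,0],[-0.5,0,0,0,0,0,0],[-0.6,0,0,0,0,0,0],[-0.6,0,0,0,0,0,0],[-0.6,0,0,0.5,0,0,0]],
  ],
)

```text
t: 6.08
ee_pos: [468.1, 347.7, 160.7]
orientation: [3.137, 0.001, -0.009]
ft_force: [0.5, 0.0, -0.7]
width: 70.1
grasp_force: 0.0
```

Request:
servo_tool(
  plan=[
    [[-0.6,0,0,0.9,0,0,0],[-0.6,0,0,0.9,0,0,0],[-0.6,0,-0.9,0.5,0,0,0],[-0.6,0,-0.9,0,0,0,0],[-0.6,0,0,0,0,0,0]],
  ],
)

```text
t: 6.5
ee_pos: [469.5, 273.1, 256.8]
orientation: [3.14, -0.001, -0.0]
ft_force: [-1.1, 0.2, -0.0]
width: 70.4
grasp_force: 0.0
```

Run:
```python
from h import *
o,im=grab('wrist','w3.png'); c=cam('wrist',o); print(o['ee_pos'],o['width']); 
ct=big(blue(im),(80,270,90,280)); print(cv2.boundingRect(ct))
for z in (81,83,86): print(rimfit(c,ct,z))
```

```text
[469.4555222  273.1056853  256.76920794] 70.35659888932939
(149, 166, 75, 72)
(array([469.7, 350. ]), 0.61)
(array([470.5, 349.3]), 0.54)
(array([471.8, 348.1]), 0.51)
```

View pics/w3.png

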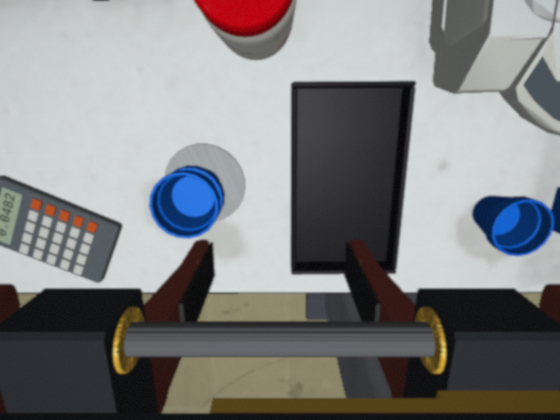

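The first cup is nested, with two concentric rims at (187,202). Next is cup_a, whose rim centre is near (519,226) here.

Run:
```python
from h import *
o=dict(ee_pos=[469.4555222,273.1056853,256.76920794],orientation=[3.14,-0.001,0.0])
im=cv2.imread('pics/w3.png')[:,:,::-1].copy(); c=cam('wrist',o)
print(rimfit(c,big(blue(im),(180,270,460,551)),55))
```

```text
(array([440.1,  53.3]), 0.38)
```

Request:
servo_tool(
  plan=[
    [[-0.6,-0.12,-0.9,0,0,0,0],[-0.6,-0.12,-0.9,0,0,0,0],[-0.6,-0.12,-0.9,0,0,0,0],[-0.6,-0.12,-0.9,0,0,0,0],[-0.6,-0.12,-0.9,0,0,0,0]],
  ],
)

```text
t: 6.97
ee_pos: [445.6, 96.3, 255.3]
orientation: [-3.142, -0.003, 0.002]
ft_force: [1.1, 0.0, -0.3]
width: 70.7
grasp_force: 0.0
```

Request:
servo_tool(
  plan=[
    [[-0.6,-0.12,-0.9,0,0,0,0],[-0.6,0,0,-0.5,0,0,0],[-0.6,0,0,-0.5,0,0,0],[-0.6,0,0,0,0,0,0],[-0.6,0,0,0,0,0,0]],
  ],
)

```text
t: 7.38
ee_pos: [440.9, 61.4, 215.0]
orientation: [3.141, 0.001, -0.005]
ft_force: [-0.0, 0.8, 0.4]
width: 70.2
grasp_force: 0.0
```

Run:
```python
from h import *
o,im=grab('wrist','w4.png'); c=cam('wrist',o); print(o['ee_pos'],proj(c,(440,52.8,55)),proj(c,(440,-39,55)))
u,v=proj(c,(440,52.8,55)).astype(int)
print(rimfit(c,big(blue(im),(v-60,v+60,u-55,u+55)),55))
ct=big(blue(im),(v-70,v+70,u+55,560)); print(cv2.approxPolyDP(cv2.convexHull(ct),3,True)[:,0].tolist())
```

```text
[440.9261241   61.3571314  214.99178596] [290.64011136 211.76317793] [410.62932895 211.80347151]
(array([440.3,  50.1]), 0.8)
[[443, 180], [433, 236], [379, 235], [363, 214], [368, 168], [412, 168]]
```

View pics/w4.png

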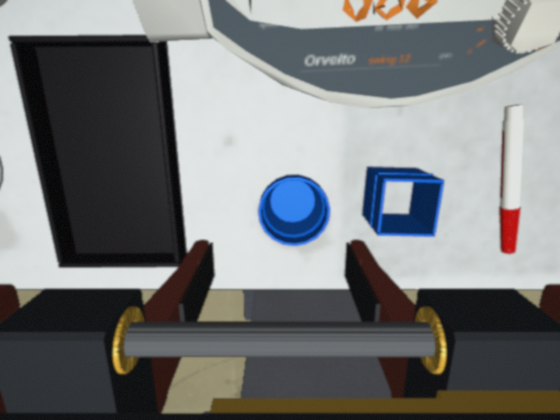

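The view shows cup_a at (294,210), the square cup's top face near (412,208), and the marker from (513,105) to (509,252). I'm descending on cup_a.

Request:
servo_tool(
  plan=[
    [[-0.6,0,-0.27,-0.5,0,0,0],[-0.6,0,0,-0.5,0,0,0],[-0.6,0,0,-0.5,0,0,0],[-0.6,0,0,-0.5,0,0,0],[-0.6,0,0,0,0,0,0]],
  ],
)

```text
t: 7.85
ee_pos: [440.7, 50.8, 134.2]
orientation: [3.141, 0.003, -0.005]
ft_force: [-0.6, -0.3, -0.4]
width: 70.3
grasp_force: 0.0
```

Request:
servo_tool(
  plan=[
    [[-0.6,0,0,-0.5,0,0,0],[-0.2,0,0,0,0,0,0],[1,0,0,0,0,0,0],[1,0,0,0,0,0,0],[1,0,0,0,0,0,0]],
  ],
)

```text
t: 8.27
ee_pos: [442.1, 50.5, 117.1]
orientation: [-3.141, -0.002, -0.003]
ft_force: [0.4, 0.1, -0.5]
width: 55.9
grasp_force: 30.0
```

Request:
servo_tool(
  plan=[
    [[1,0,0,0.6,0,0,0],[1,0,0,0.9,0,0,0],[1,0,0,0.9,0,0,0],[1,0,0.5,0.8,0,0,0],[1,0.1,0.9,0,0,0,0]],
  ],
)

```text
t: 8.68
ee_pos: [447.7, 105.6, 250.5]
orientation: [-3.14, 0.005, -0.016]
ft_force: [1.9, 0.0, -0.5]
width: 55.6
grasp_force: 30.0
```

Request:
servo_tool(
  plan=[
    [[1,0.1,0.9,0,0,0,0],[1,0.1,0.9,0,0,0,0],[1,0.1,0.9,0,0,0,0],[1,0.1,0.9,0,0,0,0],[1,0.1,0.9,0,0,0,0]],
  ],
)

```text
t: 9.1
ee_pos: [465.3, 288.1, 245.2]
orientation: [-3.141, -0.001, -0.002]
ft_force: [1.3, -0.4, -1.1]
width: 56.0
grasp_force: 30.0
```

Request:
servo_tool(
  plan=[
    [[1,0.1,0.9,0,0,0,0],[1,0,0.66,0,0,0,0],[1,0,0,0,0,0,0],[1,0,0,0,0,0,0],[1,0,0,0,0,0,0]],
  ],
)

```text
t: 9.52
ee_pos: [469.0, 348.0, 244.3]
orientation: [3.141, 0.002, -0.0]
ft_force: [0.2, 0.5, -0.5]
width: 56.0
grasp_force: 30.0
```

Run:
```python
from h import *
o,im=grab('wrist','w5.png'); c=cam('wrist',o); print(o['ee_pos'],o['qvel'].round(2)); b=blue(im); z=o['ee_pos'][2]
print(proj(c,(470,349,83)))
print('held',rimfit(c,big(b,(215,330,200,360)),z-60))
o=readout.get_obs();print(o['ee_pos'])
```

```text
[468.98360475 347.9671554  244.26328164] [-0.02 -0.    0.01  0.   -0.    0.  ]
[278.03711472 209.43141539]
held (array([469.6, 348.3]), 0.58)
[469.08636612 347.57702835 244.19355198]
```

View pics/w5.png

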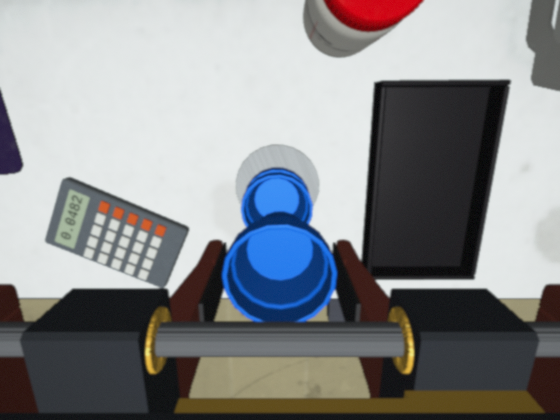

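The held cup is at (280,272) and the stack rim at (276,205), so it is nearly on axis. I shift about 1–2 mm and descend.

Request:
servo_tool(
  plan=[
    [[1,0.03,0.04,-0.5,0,0,0],[1,0,0,-0.5,0,0,0],[1,0,0,-0.4,0,0,0],[1,0,0,0,0,0,0],[1,0,0,0,0,0,0]],
  ],
)

```text
t: 9.98
ee_pos: [470.5, 348.9, 187.6]
orientation: [3.14, -0.001, -0.003]
ft_force: [-0.4, 0.4, -0.4]
width: 56.0
grasp_force: 30.0
```

Request:
servo_tool(
  plan=[
    [[1,0,0,-0.15,0,0,0],[1,0,0,-0.12,0,0,0],[1,0,0,-0.05,0,0,0],[1,0,0,0,0,0,0],[1,0,0,0,0,0,0]],
  ],
)

```text
t: 10.4
ee_pos: [470.7, 350.3, 175.3]
orientation: [-3.141, -0.001, -0.0]
ft_force: [0.6, -0.4, -0.2]
width: 55.8
grasp_force: 30.0
```

Request:
servo_tool(
  plan=[
    [[1,0,0,-0.1,0,0,0],[1,0,0,-0.08,0,0,0],[1,0,0,0,0,0,0],[1,0,0,0,0,0,0],[1,0,0,0,0,0,0]],
  ],
)

```text
t: 10.82
ee_pos: [470.7, 350.3, 167.8]
orientation: [-3.141, -0.001, -0.0]
ft_force: [0.4, 0.0, -0.7]
width: 55.8
grasp_force: 30.0
```

Request:
servo_tool(
  plan=[
    [[1,0,0,-0.05,0,0,0],[1,0,0,0,0,0,0],[1,0,0,0,0,0,0]],
  ],
)

```text
t: 11.07
ee_pos: [471.1, 350.4, 167.1]
orientation: [-3.141, -0.001, -0.002]
ft_force: [-1.4, -1.4, 9.7]
width: 56.0
grasp_force: 30.0
```

Request:
servo_tool(
  plan=[
    [[0.3,0,0,0,0,0,0],[-0.5,0,0,0,0,0,0],[-0.6,0,0,0,0,0,0],[-0.6,0,0,0.5,0,0,0],[-0.6,0,0,0.9,0,0,0]],
  ],
)

```text
t: 11.48
ee_pos: [468.5, 348.8, 218.5]
orientation: [3.137, 0.001, -0.011]
ft_force: [-0.5, 0.9, -0.0]
width: 70.2
grasp_force: 0.0
```

Request:
servo_tool(
  plan=[
    [[-0.6,0,-0.5,0.8,0,0,0],[-0.6,0,-0.95,0,0,0,0],[-0.6,0,-0.5,0,0,0,0],[-0.6,0,0,0,0,0,0],[-0.6,0,0,0,0,0,0]],
  ],
)

```text
t: 11.9
ee_pos: [470.6, 271.6, 253.9]
orientation: [-3.141, 0.002, 0.0]
ft_force: [-0.3, 0.6, 0.3]
width: 70.1
grasp_force: 0.0
```

Run:
```python
from h import *
o,im=grab('wrist','w6.png'); c=cam('wrist',o); print(o['ee_pos'],o['width']); 
ct=big(blue(im),(80,280,60,280)); print(cv2.boundingRect(ct))
for z in (101,105,109): print(rimfit(c,ct,z))
cv2.imwrite('pics/w6c.png',cv2.resize(im[100:280,80:320,::-1],None,fx=2,fy=2))
```

```text
[470.60177217 271.59826593 253.90612813] 70.1267339903959
(135, 168, 87, 85)
(array([467.8, 351.2]), 0.53)
(array([469.5, 349.4]), 0.45)
(array([471.3, 347.6]), 0.41)
```

View pics/w6c.png

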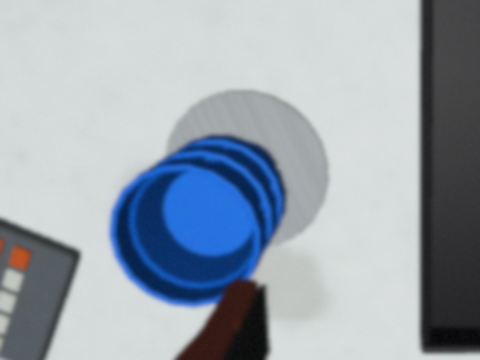

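The crop shows the three rims evenly stepped (about 22 mm each) over the foot, so the stack is fully down. Next is the square cup.

Run:
```python
from h import *
o=dict(ee_pos=[440.926,61.357,214.99],orientation=[3.141,.001,-.005])
c=cam('wrist',o); q=np.array([ray(c,p,55)[:2] for p in [(443,180),(434,236),(379,235),(384,179)]])
print(q.round(1),q.mean(0).round(1)); d=np.diff(np.vstack([q,q[:1]]),axis=0); print(np.degrees(np.arctan2(d[:,1],d[:,0])).round(1),np.hypot(*d.T).round(1))
for e in [(513,105),(509,252)]: print('mk',ray(c,e,8).round(1))
```

```text
[[464.9 -60.3]
 [420.1 -59.7]
 [420.9 -16.5]
 [465.6 -16.3]] [442.9 -38.2]
[179.3  88.9   0.3 -91. ] [44.8 43.2 44.7 44. ]
mk [ 518.2 -133.3    8. ]
mk [ 384.5 -157.     8. ]
```

Request:
servo_tool(
  plan=[
    [[-0.6,-0.09,-0.95,0,0,0,0],[-0.6,-0.09,-0.95,0,0,0,0],[-0.6,-0.09,-0.95,0,0,0,0],[-0.6,-0.09,-0.95,0,0,0,0],[-0.6,-0.09,-0.95,0,0,0,0]],
  ],
)

```text
t: 12.37
ee_pos: [452.7, 81.9, 253.6]
orientation: [-3.141, -0.004, 0.0]
ft_force: [0.2, 0.3, 0.7]
width: 70.1
grasp_force: 0.0
```

Request:
servo_tool(
  plan=[
    [[-0.6,-0.09,-0.95,0,0,0,0],[-0.6,-0.09,-0.95,-0.5,0,0,0],[-0.6,0,-0.95,-0.5,0,0,0],[-0.6,0,0,0,0,0,0],[-0.6,0,0,0,0,0,0]],
  ],
)

```text
t: 12.78
ee_pos: [445.6, -30.2, 214.0]
orientation: [-3.141, 0.004, 0.004]
ft_force: [-0.6, -0.2, 0.1]
width: 70.6
grasp_force: 0.0
```

Run:
```python
from h import *
o,im=grab('wrist','w7.png'); c=cam('wrist',o); print(o['ee_pos'],o['orientation'],proj(c,(445,-39,55)))
```

```text
[445.55815323 -30.18957812 213.99699282] [-3.14110254  0.00399243  0.00380087] [291.16363284 211.84820663]
```

View pics/w7.png

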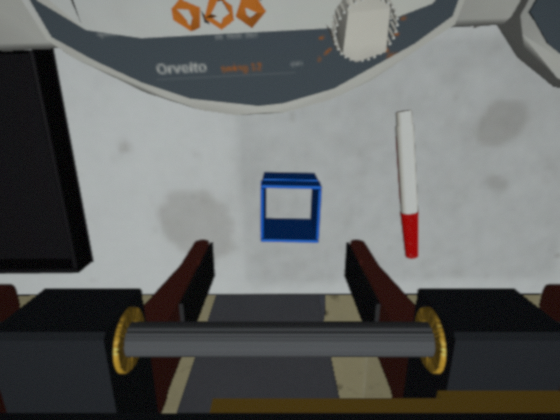

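The square cup's rim spans (262,184) to (320,241), square to the axes. I'm descending on it.

Request:
servo_tool(
  plan=[
    [[-0.6,0,-0.22,-0.5,0,0,0],[-0.6,0,0,-0.6,0,0,0],[-0.6,0,0,-0.6,0,0,0],[-0.6,0,0,-0.5,0,0,0],[-0.6,0,0,-0.3,0,0,0]],
  ],
)

```text
t: 13.25
ee_pos: [445.9, -36.2, 113.8]
orientation: [-3.141, -0.005, 0.001]
ft_force: [-0.7, 0.3, -0.8]
width: 70.0
grasp_force: 0.0
```

Request:
servo_tool(
  plan=[
    [[-0.3,0,0,0,0,0,0],[0.5,0,0,0,0,0,0],[1,0,0,0,0,0,0],[1,0,0,0,0,0,0],[1,0,0,0,0,0,0]],
  ],
)

```text
t: 13.67
ee_pos: [446.4, -37.8, 116.2]
orientation: [3.141, 0.002, 0.004]
ft_force: [0.3, 0.9, 2.4]
width: 46.3
grasp_force: 29.9
```

Request:
servo_tool(
  plan=[
    [[1,0,0,0.6,0,0,0],[1,0,0,0.9,0,0,0],[1,0,-0.5,0.6,0,0,0],[1,0.07,-0.95,0,0,0,0],[1,0.07,-0.95,0,0,0,0]],
  ],
)

```text
t: 14.08
ee_pos: [452.2, -134.9, 201.8]
orientation: [3.14, 0.005, 0.008]
ft_force: [0.6, -0.0, -0.9]
width: 45.7
grasp_force: 29.9
```

Request:
servo_tool(
  plan=[
    [[1,0.07,-0.95,0,0,0,0],[1,0.07,-0.95,0,0,0,0],[1,0.07,-0.95,0,0,0,0],[1,0.07,-0.95,0,0,0,0],[1,0.07,-0.95,0,0,0,0]],
  ],
)

```text
t: 14.5
ee_pos: [464.9, -326.2, 200.0]
orientation: [3.141, 0.0, 0.001]
ft_force: [0.6, -0.5, -0.1]
width: 45.8
grasp_force: 29.9
```

Request:
servo_tool(
  plan=[
    [[1,0.07,-0.95,0,0,0,0],[1,0,-0.5,0,0,0,0],[1,0,0,-0.5,0,0,0],[1,0,0,-0.6,0,0,0],[1,0,0,-0.4,0,0,0]],
  ],
)

```text
t: 14.92
ee_pos: [467.4, -382.7, 138.4]
orientation: [3.142, -0.001, 0.0]
ft_force: [-0.3, 0.4, -0.9]
width: 46.0
grasp_force: 29.9
```

Request:
servo_tool(
  plan=[
    [[1,0,0,-0.25,0,0,0],[1,0,0,-0.15,0,0,0],[1,0,0,0,0,0,0],[1,0,0,0,0,0,0],[1,0,0,0,0,0,0]],
  ],
)

```text
t: 15.33
ee_pos: [468.6, -382.5, 124.2]
orientation: [3.14, 0.001, 0.002]
ft_force: [-0.3, -0.1, -1.1]
width: 45.6
grasp_force: 29.9
```

Request:
servo_tool(
  plan=[
    [[1,0,0,-0.07,0,0,0],[1,0,0,-0.03,0,0,0],[1,0,0,0,0,0,0],[1,0,0,0,0,0,0]],
  ],
)

```text
t: 15.67
ee_pos: [468.8, -382.7, 121.0]
orientation: [3.14, 0.001, 0.003]
ft_force: [-1.8, 1.2, 10.0]
width: 46.1
grasp_force: 29.9
```

Request:
servo_tool(
  plan=[
    [[0.5,0,0,0,0,0,0],[-0.3,0,0,0,0,0,0],[-0.5,0,0,0.2,0,0,0],[-0.5,0,0,0.9,0,0,0],[-0.5,0,0.1,0.9,0,0,0]],
  ],
)

```text
t: 16.08
ee_pos: [467.1, -377.8, 198.9]
orientation: [-3.139, -0.001, 0.005]
ft_force: [0.0, -0.4, 0.3]
width: 65.2
grasp_force: 0.0
```

Request:
servo_tool(
  plan=[
    [[-0.3,-0.07,0.9,0.2,0,0,0.4],[-0.3,-0.07,0.9,0,0,0,0.4],[-0.3,-0.07,0.9,0,0,0,0.4],[-0.3,-0.07,0.9,0,0,0,0.4],[-0.3,-0.07,0.9,0,0,0,0.4]],
  ],
)

```text
t: 16.5
ee_pos: [453.6, -196.8, 207.9]
orientation: [3.129, 0.277, 0.002]
ft_force: [0.4, 0.3, 0.2]
width: 57.4
grasp_force: 0.0
```

Request:
servo_tool(
  plan=[
    [[-0.3,-0.09,0.9,0,0,0,0.1],[-0.3,0,0.4,0,0,0,0],[-0.3,0,0,0,0,0,0],[-0.3,0,0,0,0,0,0]],
  ],
)

```text
t: 16.83
ee_pos: [450.7, -145.7, 207.8]
orientation: [3.127, 0.292, 0.002]
ft_force: [-0.3, -0.6, 1.1]
width: 57.2
grasp_force: 0.0
```

Run:
```python
from h import *
o,im=grab('wrist','w8.png'); c=cam('wrist',o); print(o['ee_pos'],o['orientation'],proj(c,(451,-144.5,8)))
hsv=cv2.cvtColor(im,cv2.COLOR_RGB2HSV)
red=cv2.inRange(hsv,(0,150,80),(6,255,255))|cv2.inRange(hsv,(172,150,80),(180,255,255))
print(rect(c,big(red,(150,285,220,340)),10))
```

```text
[ 450.73323449 -145.6957244   207.78256637] [3.12740283e+00 2.91787190e-01 1.56611529e-03] [278.20774706 197.12707475]
(array([ 407. , -152.1]), array([42.4, 13.5]), 10.6)
```

View pics/w8.png

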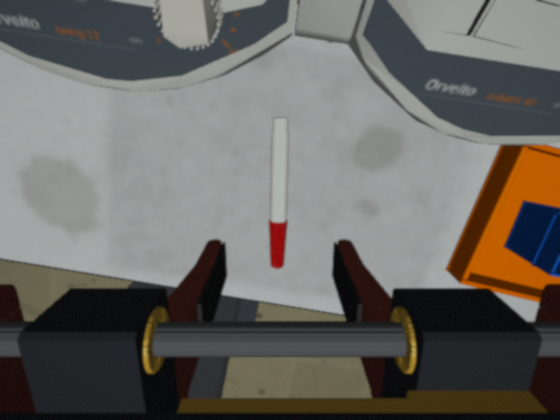

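The marker is vertical in view, from (280,118) to (277,267), aligned with and centred on the gripper. I'm descending and pinching.

Request:
servo_tool(
  plan=[
    [[-0.3,0.08,0.03,-0.7,0,0,0],[-0.3,0,0,-0.7,0,0,0],[-0.3,0,0,-0.6,0,0,0],[-0.3,0,0,-0.5,0,0,0],[-0.3,0,0,-0.3,0,0,0]],
  ],
)

```text
t: 17.3
ee_pos: [453.2, -146.3, 93.2]
orientation: [-3.128, -0.286, 0.002]
ft_force: [-0.1, -0.2, 0.2]
width: 57.1
grasp_force: 0.0
```

Request:
servo_tool(
  plan=[
    [[-0.3,0,0,-0.2,0,0,0],[-0.3,0,0,-0.1,0,0,0],[-0.3,0,0,0,0,0,0],[-0.3,0,0,0,0,0,0]],
  ],
)

```text
t: 17.63
ee_pos: [453.9, -145.6, 83.5]
orientation: [3.128, 0.287, 0.001]
ft_force: [0.6, 0.2, -0.2]
width: 56.9
grasp_force: 0.0
```

Request:
servo_tool(
  plan=[
    [[1,0,0,0,0,0,0],[1,0,0,0,0,0,0],[1,0,0,0,0,0,0],[1,0,0,0,0,0,0],[1,0,0,0,0,0,0]],
  ],
)

```text
t: 18.05
ee_pos: [453.7, -144.9, 83.5]
orientation: [3.128, 0.289, 0.001]
ft_force: [0.7, -0.1, -0.8]
width: 27.6
grasp_force: 0.0
```

Request:
servo_tool(
  plan=[
    [[1,0,0,0.3,0,0,0],[1,0,0,0.8,0,0,0],[1,0,0,0.9,0,0,0],[1,0,0,0.5,0,0,0],[1,0,0,0,0,0,0]],
  ],
)

```text
t: 18.47
ee_pos: [455.6, -145.6, 187.0]
orientation: [3.125, 0.288, 0.01]
ft_force: [1.4, 0.7, -0.4]
width: 0.4
grasp_force: 0.0
```

I lifted before the fingers had closed, so the marker was missed. I'll reopen and look again.

Request:
servo_tool(
  plan=[
    [[-0.3,0,0,0.4,0,0,0],[-0.3,0,0,0,0,0,0],[-0.3,0,0,0,0,0,0],[-0.3,0,0,0,0,0,0]],
  ],
)

```text
t: 18.8
ee_pos: [453.1, -144.8, 198.1]
orientation: [-3.128, -0.288, 0.002]
ft_force: [1.0, 0.7, -0.5]
width: 23.9
grasp_force: 0.0
```

Run:
```python
from h import *
o,im=grab('wrist','w9.png'); c=cam('wrist',o); print(o['ee_pos'],o['orientation'],o['width'])
hsv=cv2.cvtColor(im,cv2.COLOR_RGB2HSV)
red=cv2.inRange(hsv,(0,150,80),(6,255,255))|cv2.inRange(hsv,(172,150,80),(180,255,255))
ct=big(red,(150,285,200,360)); print(rect(c,ct,10),cv2.minAreaRect(ct))
w=cv2.inRange(hsv,(0,0,195),(180,60,255)); ct=big(w,(90,285,230,330)); r=cv2.minAreaRect(ct); print('white',r,cv2.boundingRect(ct))
for z in (8,20): print(ray(c,r[0],z))
```

```text
[ 453.11655858 -144.77481752  198.11261127] [-3.12780488e+00 -2.88492562e-01  1.73940814e-03] 23.852368438467632
(array([ 406.6, -152.2]), array([43.6, 13.1]), 10.1) ((278.5, 251.5), (45.0, 15.0), 90.0)Traceback (most recent call last):
  File "<stdin>", line 6, in <module>
  File "h.py", line 17, in big
    return max(cv2.findContours(k,cv2.RETR_EXTERNAL,cv2.CHAIN_APPROX_NONE)[0],key=cv2.contourArea)
ValueError: max() iterable argument is empty
```

The marker is undisturbed at the same pose. Second try, this time waiting for the grip.

Request:
servo_tool(
  plan=[
    [[-0.3,0,0.02,-0.5,0,0,0],[-0.3,0,0,-0.7,0,0,0],[-0.3,0,0,-0.6,0,0,0],[-0.3,0,0,-0.5,0,0,0],[-0.3,0,0,-0.35,0,0,0]],
  ],
)

```text
t: 19.27
ee_pos: [452.2, -143.7, 90.3]
orientation: [-3.127, -0.288, 0.005]
ft_force: [-0.4, -0.8, 0.2]
width: 56.3
grasp_force: 0.0
```

Request:
servo_tool(
  plan=[
    [[-0.1,0,0,-0.2,0,0,0],[0.2,0,0,0,0,0,0],[0.4,0,0,0,0,0,0],[1,0,0,0,0,0,0],[1,0,0,0,0,0,0]],
  ],
)

```text
t: 19.68
ee_pos: [454.1, -144.3, 85.9]
orientation: [3.128, 0.288, 0.002]
ft_force: [0.4, 0.3, 0.3]
width: 27.3
grasp_force: 0.0
```

Request:
servo_tool(
  plan=[
    [[1,0,0,0,0,0,0],[1,0,0,0,0,0,0],[1,0,0,0,0,0,0],[1,0,0,0,0,0,0],[1,0,0,0,0,0,0]],
  ],
)

```text
t: 20.1
ee_pos: [454.0, -144.3, 85.9]
orientation: [3.128, 0.288, 0.002]
ft_force: [-0.3, 0.6, 7.0]
width: 14.7
grasp_force: 29.9
```

The width of 14.7 mm and the 7 N push say the pinch is high on the marker. I'll regrip 3 mm lower.

Request:
servo_tool(
  plan=[
    [[0.3,0,0,0,0,0,0],[0.3,0,0,0,0,0,0],[0.3,0,0,-0.09,0,0,0],[0.3,0,0,0,0,0,0],[1,0,0,0,0,0,0]],
  ],
)

```text
t: 20.52
ee_pos: [453.3, -144.1, 81.2]
orientation: [-3.128, -0.288, 0.001]
ft_force: [0.9, 0.6, 1.1]
width: 26.9
grasp_force: 0.0
```

Request:
servo_tool(
  plan=[
    [[1,0,0,0,0,0,0],[1,0,0,0,0,0,0],[1,0,0,0,0,0,0],[1,0,0,0,0,0,0],[1,0,0,0,0,0,0]],
  ],
)

```text
t: 20.93
ee_pos: [453.6, -144.2, 81.5]
orientation: [-3.128, -0.288, 0.0]
ft_force: [0.4, -0.3, 0.5]
width: 14.6
grasp_force: 30.0
```

Request:
servo_tool(
  plan=[
    [[1,0,0,0.15,0,0,0],[1,0,0,0.5,0,0,0],[1,0,0,0.7,0,0,0],[1,0,0,0.7,0,0,0],[1,0,0,0.3,0,0,0]],
  ],
)

```text
t: 21.35
ee_pos: [454.5, -144.5, 178.7]
orientation: [3.127, 0.288, 0.005]
ft_force: [0.2, -0.2, -1.3]
width: 14.6
grasp_force: 30.0
```

Held. Now I carry it to the black tray and turn it along the tray.

Request:
servo_tool(
  plan=[
    [[1,0.04,0.5,0,0,0,-0.2],[1,0.04,0.9,0,0,0,-0.2],[1,0.04,0.9,0,0,0,-0.2],[1,0.04,0.9,0,0,0,-0.2],[1,0.04,0.9,0,0,0,-0.2]],
  ],
)

```text
t: 21.77
ee_pos: [461.3, 21.2, 176.1]
orientation: [3.138, 0.149, 0.001]
ft_force: [-0.3, -0.2, -1.0]
width: 14.4
grasp_force: 30.0
```

Request:
servo_tool(
  plan=[
    [[1,0.04,0.9,0,0,0,-0.2],[1,0.04,0.9,0,0,0,-0.2],[1,0.04,0.9,0,0,0,-0.2],[1,0.04,0.9,0,0,0,-0.2],[1,0.04,0.9,0,0,0,-0.2]],
  ],
)

```text
t: 22.18
ee_pos: [469.2, 201.7, 176.0]
orientation: [-3.141, -0.014, -0.0]
ft_force: [0.9, 0.3, -1.3]
width: 14.5
grasp_force: 30.0
```

Request:
servo_tool(
  plan=[
    [[1,0.03,0.15,0,0,0,-0.1],[1,0,0,0,0,0,0],[1,0,0,-0.5,0,0,0],[1,0,0,-0.3,0,0,0],[1,0,0,0,0,0,0]],
  ],
)

```text
t: 22.6
ee_pos: [469.3, 204.0, 141.8]
orientation: [3.14, 0.0, -0.006]
ft_force: [0.2, -0.9, -0.3]
width: 14.9
grasp_force: 30.0
```

Run:
```python
from h import *
o,im=grab('wrist','w10.png'); c=cam('wrist',o); print(o['ee_pos'],o['orientation'],o['width'],o['grasp_force'])
```

```text
[469.26317481 203.95729226 141.8271929 ] [ 3.13974399e+00  1.07206016e-04 -6.33439490e-03] 14.896255175203713 29.970965490792878
```

View pics/w10.png

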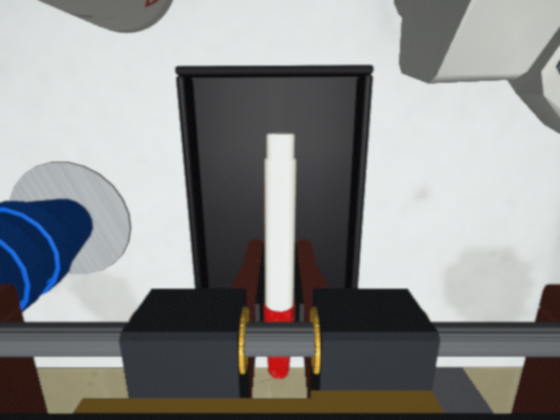

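The marker is held level and lies along the tray, whose middle is at column 276. I'm lowering it to the floor.

Request:
servo_tool(
  plan=[
    [[1,0,0,-0.5,0,0,0],[1,0,0,-0.4,0,0,0],[1,0,0,-0.3,0,0,0],[1,0,0,0,0,0,0],[1,0,0,0,0,0,0]],
  ],
)

```text
t: 23.07
ee_pos: [470.7, 205.2, 95.6]
orientation: [3.141, -0.0, -0.001]
ft_force: [-0.3, -0.5, -0.3]
width: 14.7
grasp_force: 30.0
```

Request:
servo_tool(
  plan=[
    [[1,0,0,-0.07,0,0,0],[1,0,0,-0.06,0,0,0],[1,0,0,0,0,0,0],[1,0,0,0,0,0,0]],
  ],
)

```text
t: 23.4
ee_pos: [470.9, 205.9, 90.7]
orientation: [-3.141, -0.001, -0.001]
ft_force: [0.0, -0.5, 0.0]
width: 14.9
grasp_force: 30.0
```

Request:
servo_tool(
  plan=[
    [[1,0,0,-0.06,0,0,0],[1,0,0,-0.04,0,0,0],[1,0,0,0,0,0,0],[1,0,0,0,0,0,0]],
  ],
)

```text
t: 23.73
ee_pos: [470.9, 205.9, 86.4]
orientation: [-3.141, -0.001, -0.0]
ft_force: [-0.5, -0.5, 1.6]
width: 14.4
grasp_force: 30.0
```

Now I release gently to about 45 mm, rise and move off for a view from the top camera.

Request:
servo_tool(
  plan=[
    [[0.5,0,0,0,0,0,0],[0.2,0,0,0,0,0,0],[0.0,0,0,0,0,0,0],[0.0,0,0,0,0,0,0],[0.0,0,0,0,0,0,0]],
  ],
)

```text
t: 24.15
ee_pos: [470.7, 205.8, 86.3]
orientation: [3.142, 0.001, -0.0]
ft_force: [0.1, -0.1, 0.8]
width: 42.6
grasp_force: 0.0
```

Request:
servo_tool(
  plan=[
    [[0,0,0,0.3,0,0,0],[0,0,0,0.8,0,0,0],[0,0,0,0.9,0,0,0],[0,0,0,0.9,0,0,0],[0,0,-0.5,0.5,0,0,0]],
  ],
)

```text
t: 24.57
ee_pos: [472.3, 187.9, 226.8]
orientation: [-3.139, -0.004, -0.009]
ft_force: [1.0, -0.4, 1.0]
width: 43.9
grasp_force: 0.0
```

Request:
servo_tool(
  plan=[
    [[0,0,-0.9,0.5,0,0,0],[0,0,-0.9,0,0,0,0],[0,0,-0.9,0,0,0,0],[0,0,-0.9,0,0,0,0],[0,0,0,0,0,0,0]],
  ],
)

```text
t: 24.98
ee_pos: [470.3, 37.4, 243.4]
orientation: [3.14, -0.005, 0.001]
ft_force: [-0.1, -0.2, 0.1]
width: 44.0
grasp_force: 0.0
```

Run:
```python
from h import *
o,im=grab('top','top1.png'); print(o['ee_pos'],o['t'])
o,w=grab('wrist','w11.png')
a=cv2.resize(im[180:295,85:460],None,fx=2.13,fy=2.13,interpolation=cv2.INTER_CUBIC); b=cv2.resize(w,(453,340)); b=cv2.copyMakeBorder(b,0,0,0,a.shape[1]-453,cv2.BORDER_CONSTANT)
cv2.imwrite('pics/fin.png',np.vstack([a,b])[:,:,::-1])
```

```text
[470.31549685  37.43859615 243.42318435] 24.9833
```

View pics/fin.png

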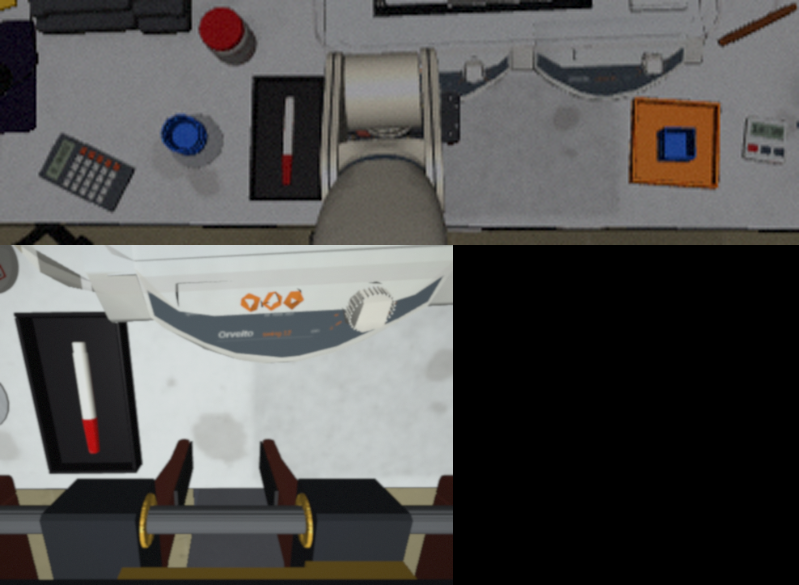

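The view shows the marker flat in the black tray at (288,140), the square cup upright in the orange tray at (676,143), and the stack on its stand at (185,135). The jar, timer and calculator have not moved. I'm handing in.

```bash
python3 -c "
from workcell import close_job
print(close_job())"
```

```text
the job is handed in; nothing more can be done
None
```

The job is handed in: both round cups are nested on the stand, the square cup is upright in the orange tray, the marker is flat in the black tray, and the jar, timer and calculator look unmoved; no verdict came back.

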